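Lever open the pen box and fit its inner cover

ROBOT

A 6-joint arm with a two-finger parallel gripper is mounted at the origin on the work surface. World frame = base frame: x ahead of the robot, y to its left, z up, the work surface at z = 0. Lengths are in m, angles in rad, forces in N, time in s.
With the tool pointing down it reaches from about 0.325 to 0.75 m from the base axis. Payload 7.6 kg.
Tool frame: the origin (TCP) lies at the very end of the fingers, on their centre line; the grasp point (between the pads) lies 19 mm behind it; z points along the fingers, y is the line along which they close (so a half turn about z gives the same grasp; the last joint's range is limited). The gripper opens to 85 mm and grips with 20 to 120 N. Pads are 22 mm wide; open, the fingers measure 114 mm over their backs; the gripper's body (76 mm by 85 mm) begins 54 mm behind the grasp point. The pads swing forward as they close: fully open they stand 13 mm farther back than shut.
Start: joints at [1.097, 0.052, 1.401, -0, 1.689, -0.07], TCP at [0.206, 0.483, 0.231] pointing down, gripper open.
Joint ranges: [-2.9, 2.9], [-0.91, 2.17], [0.12, 2.37], [-1.06, 4.2], [0.26, 2.73], [-2.93, 2.93]. Speed limits (rad/s): [2.57, 2.57, 3.01, 3.14, 3.14, 3.14].

INTERFACE

Orientations are given as a 3x3 rotation matrix whose columns are the frame's x, y, z axes.
In Python, from plant import observe, capture, sign_off gives the robot as it stands.
- The arm moves only by the shell command python3 -m jog 'ROWS' [FORCE]. ROWS is JSON, a list of rows, each an object with "translation": the shift along the tool's x, y, z in m, a list of three; "angular": the turn, a rotation vector about the tool's x, y, z in degrees, a list of three; "fingers": the closure, from 0 (fully open) to 1 (shut). In form: [{"translation": [dx, dy, dz], "angular": [rx, ry, rz], "fingers": fingers}, ...]. A call has exactly 8 rows; each row is the pose to reach, as a shift and turn from the pose commanded when the call began, along the tool's axes at that moment; what a row does not reach only later rows make up. A row lasts 1/10 s, in which the tool goes at most 50 mm and 8.59 degrees, less where a joint would pass 70% of its speed; a pose out of reach is approached as far as the arm can. A call with a gripper value outside its range is refused whole. The fingers move at their own pace and stop on an object; FORCE is the grip in N (left out, the last holds). Time passes only in rows, so rows that repeat a pose let the fingers close, or fill a call up. It gives the time, the measured TCP pose, the force, the opening and the grip force at its end, in the units of the state.
- observe(): the state, without advancing time (a new reading comes with each control period).
- capture(name): name is "side" or "top"; returns a dict with "frame" (420x560x3 uint8, red, green, blue), "z_map" (420x560 float32, m along the optical axis (not along the pixel's ray), 0 where there is no reading), "vertical_fov" (degrees; the focal length in pixels is half the picture's height over the tangent of half this angle, whatever the lens; pixels are square), "cx", "cy" (the principal point, pixels), "dist_coeffs" ([k1, k2, p1, p2, k3] as OpenCV has them; the pictures are not rectified), "rvec" (rotation vector, rad) and "tvec" (3), from world to camera coordinates, as OpenCV has them. Camera axes: x right, y down, z forward; pixel columns grow to the right and rows downward; lengths in m; the calibration is good to about 2 mm. A picture is of the moment at which its call begins.
- sign_off(): hands the job in; it is judged then, once.
The state is a dict: "time_s": time; "joint_positions": joint angles; "qd": joint speeds; "effort": joint torques, N m; "tcp_pos": TCP position; "orientation": TCP orientation; "contact_force": force on the tool from outside, world axes, zero at the start; "wrist_torque": the same for the moment, N m; "width": opening from 0.0 (shut) to 1.0 (fully open); "grip_force": force on a finger pad.
Only numpy, scipy, OpenCV 4.12 (cv2) and the standard library are available. Lean on these libraries where they do the work, as an engineer would, in place of code of your own. Each camera call takes 0.05 s, during which the arm holds its last target. There are 200 camera calls.

TASK

The burning-pen box is shut: use the palette knife through the notch in its front wall to lever the hinged lid up, and open the lid until it stands upright or leans back. Lay the knife down flat on the table, then lower the loose inner cover board gently onto the ledges inside the box so that it sits level, and leave the lid open. Leave the other things on the table where they are.

Things in the scene. Friction and masses are not known exactly. Their poses are not given: they have to be found in the camera images.
- box: plywood pen box fixed to the table, 150 deep (its x) x 190 wide (its y), rim 75 above the table, walls 10 thick. Origin: centre of its underside. Its +x points from the front wall (with the notch) to the hinge wall, z up. Inside (130 x 170) a ledge 14 wide runs round all four walls; its top is 40 above the box's underside
- notch (a point): centre of the notch's mouth on the outer face of the box's front wall: the notch is 60 wide and 10 high, cut right through the wall's top edge 65 to 75 above the table, right under the lid. A steel sill plate 60 wide, its top 64 above the table, stands 10 out of the wall just below the notch. The point lies 5 below the lid's underside
- lid (a joint): plywood lid 150 x 190 x 10 on the rim, flush with the outer walls, no handle, hinged along the top of the +x wall. Its angle in rad: 0 shut, 1.57 upright, stop at 1.9; the hinge is stiff, the lid (about 150 g) stays where it is left
- lid_edge (a point): middle of the lid's free front edge, on its underside
- lid_hinge (a point): middle of the hinge line, at the rim (75 above the table), at the outer face of the box's +x wall; the hinge line runs along the box's y. Two brass hinges show there
- knife: palette knife lying flat on the table: wooden handle 95 long, 20 wide, 22 high; flat steel blade 95 long, 28 wide, 3 thick, level with the handle's underside. Origin: on the underside, below the gripping point near the balance point; its +x points to the blade's tip, z up. The handle runs from x = -70 to +25, the blade on to x = +120
- knife_tip (a point): end of the knife's blade, mid-width, mid-thickness
- cover: loose inner cover board of the box: plywood 122 (its x) x 162 (its y) x 8 thick, about 140 g, with a grip strip on top in the middle, 70 long along x, 14 wide, 24 high above the board. Origin: centre of its underside, z up. It fits the box either way round, its x along the box's x, with 4 to spare on every side
- mug: a white ceramic mug, 80 across, 90 high; a bystander, to be left alone. Origin: centre of its underside
- bottle: a red drinking bottle, 66 across, 200 high; a bystander, to be left alone. Origin: centre of its underside
- jar: a squat amber jar, 70 across, 85 high; a bystander, to be left alone. Origin: centre of its underside
- tape: a roll of paper tape lying flat, 90 across, 24 high; a bystander, to be left alone. Origin: centre of its underside
- sander: a cork sanding block, 50 x 100 x 31; a bystander, to be left alone. Origin: centre of its underside

How it is judged:
By the outcome, as a careful person would: the job done as asked, in the order asked, and still so for the second after the job is handed in, with the robot touching nothing.
It also fails if it takes over 64 s, if anything falls off the work surface, if the arm or the gripper's body presses on something with over 40 N, if the wrist force passes 120 N, or if a joint passes its speed limit or range.

## Working session

There is one attempt and no reset: what is moved stays moved. The work goes in short steps, Python scripts to look and compute and a shell command to move; the robot and the scene stay as the last step left them, time stands still between calls to the robot, and variables do not carry over. Pictures are saved under pics/ and viewed, at most 10 in all, crops included, and the job is handed in when it is done.

```bash
ls; mkdir -p pics; cat > h.py <<'E'
import numpy as np, cv2
from plant import observe, capture, sign_off
def cam(name):
    c=capture(name); h=c["frame"].shape[0]
    f=h/2/np.tan(np.radians(c["vertical_fov"])/2)
    c["K"]=np.array([[f,0,c["cx"]],[0,f,c["cy"]],[0,0,1.]]); c["R"]=cv2.Rodrigues(np.array(c["rvec"],float))[0]
    c["t"]=np.array(c["tvec"],float).ravel(); c["d"]=np.array(c["dist_coeffs"],float); return c
def rays(c,px):
    u=cv2.undistortPoints(np.array(px,float).reshape(-1,1,2),c["K"],c["d"]).reshape(-1,2)
    return np.c_[u,np.ones(len(u))]
def plane(c,px,z):
    d=rays(c,px)@c["R"]; o=-c["R"].T@c["t"]; return o+d*((z-o[2])/d[:,2])[:,None]
def cloud(c):
    h,w=c["z_map"].shape; v,u=np.mgrid[:h,:w]
    r=rays(c,np.c_[u.ravel(),v.ravel()])*c["z_map"].reshape(-1,1)
    return ((r-c["t"])@c["R"]).reshape(h,w,3)
def save(c,name,box=None,s=1):
    im=c["frame"][:,:,::-1]
    if box: im=im[box[1]:box[3],box[0]:box[2]]
    cv2.imwrite("pics/"+name,cv2.resize(im,None,fx=s,fy=s,interpolation=cv2.INTER_CUBIC))
E
python3 - <<'E'
from h import *
for n in("top","side"):
    c=cam(n); save(c,n+"0.png"); np.savez(n+"0.npz",**{k:v for k,v in c.items()})
    print(n,-c["R"].T@c["t"],c["R"][2],c["K"][0,0],c["d"])
s=observe(); print(s)
E
```

```text
pics
top [0.54333195 0.02307684 0.99124911] [ 0.07996734  0.00734665 -0.99677041] 417.820629915984 [-0.11749796  0.          0.          0.          0.        ]
side [ 0.47523508 -0.55794905  0.7735448 ] [ 0.15133755  0.61590504 -0.77314806] 397.4215216578525 [-0.10397706  0.          0.          0.          0.        ]
{'time_s': 0.1, 'joint_positions': array([ 1.09668484e+00,  5.27810515e-02,  1.40160071e+00, -3.18934409e-06,
        1.68859147e+00, -7.02771302e-02]), 'qd': array([ 0.0003988 , -0.00166512, -0.00346232, -0.00033744, -0.0018264 ,
        0.00034303]), 'effort': array([ 1.17353542e-03, -3.82582533e+01, -3.60985243e+01, -1.11873803e-04,
        4.68996644e-03, -3.87407908e-06]), 'tcp_pos': array([0.20614757, 0.48255229, 0.23056419]), 'orientation': array([[-9.19560882e-01,  3.92947059e-01, -6.27479341e-04],
       [ 3.92947549e-01,  9.19560064e-01, -1.22973852e-03],
       [ 9.37828075e-05, -1.37738591e-03, -9.99999047e-01]]), 'contact_force': array([ 0.59301565,  0.63316873, -0.22404908]), 'wrist_torque': array([-0.01049999, -0.04730078, -0.00803859]), 'grip_force': 0.0, 'width': 1.0020746894663322}
```

View pics/top0.png

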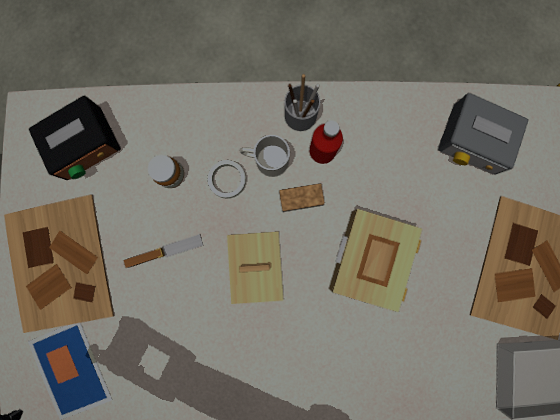

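View pics/side0.png

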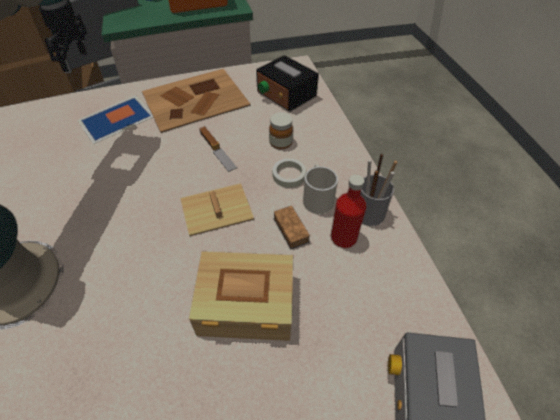

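The top view shows the box at about (375,258) with its notch and sill on the left at (340,248), and the hinges on the right. The cover is at (255,268) with its strip near (255,267). The knife runs from its handle at (125,263) to its tip at (202,238). The side view agrees with this.

```bash
cat > m.py <<'E'
from h import *
def load(n): return dict(np.load(n+"0.npz"))
def rect(P):
    r=cv2.minAreaRect((P[:,:2]*1000).astype(np.float32)); return r
c=load("top"); X=cloud(c); 
hsv=cv2.cvtColor(c["frame"],cv2.COLOR_RGB2HSV)
def reg(u0,v0,u1,v1,z0,z1,extra=None):
    m=np.zeros(X.shape[:2],bool); m[v0:v1,u0:u1]=1
    m&=(X[...,2]>z0)&(X[...,2]<z1)
    if extra is not None: m&=extra
    # largest component
    n,l,s,_=cv2.connectedComponentsWithStats(m.astype(np.uint8)); k=1+np.argmax(s[1:,4]); m=l==k
    cs=max(cv2.findContours(m.astype(np.uint8),0,1)[0],key=len).reshape(-1,2)
    return m,cs
def rep(name,m,cs,z):
    P=plane(c,cs,z); print(name,m.sum(),np.median(X[m][:,2]).round(4),[np.round(a,1) for a in rect(P)],"\n corners",cv2.boxPoints(rect(P)).round(0).tolist())
print("table z",np.median(X[330:400,400:460,2]))
rep("lid",*reg(310,190,440,330,.075,.1),.085)
rep("cover",*reg(215,220,300,315,.005,.02),.008)
rep("coverC",*reg(215,220,300,315,-1,1,(hsv[...,1]>70)),.008)
rep("strip",*reg(215,220,300,315,.022,.06),.032)
m,cs=reg(115,225,215,280,.012,.04); rep("handle",m,cs,.022)
rep("handleC",*reg(115,225,215,280,-1,1,hsv[...,1]>110),.022)
bl=(hsv[...,1]<30)&(hsv[...,2]<175)
rep("blade",*reg(160,225,215,265,-1,1,bl),.003)
for v in range(225,265,4): print(v,[tuple(c["frame"][v,u]) [0:3] for u in ()] or hsv[v,160:210:5,1].tolist(),hsv[v,160:210:5,2].tolist())
m=(X[...,2]>.055)&(X[...,2]<.071); m[:, :325]=0; m[:,350:]=0; m[:225]=0;m[275:]=0
rep("sill",m,np.argwhere(m)[:,::-1],.064)
E
python3 m.py
```

```text
table z 0.0002424691128472323
lid 6098 0.0854 [array([ 509.5, -182.8]), array([157.8, 190.4]), np.float64(72.3)] 
 corners [[395.0, -229.0], [576.0, -287.0], [624.0, -137.0], [443.0, -79.0]]
cover 3266 0.0082 [array([493.7,  91.9]), array([160.8, 124.7]), np.float64(3.7)] 
 corners [[409.0, 149.0], [417.0, 24.0], [578.0, 35.0], [570.0, 159.0]]
coverC 3564 0.0083 [array([494.2,  90.9]), array([161.7, 121.7]), np.float64(3.3)] 
 corners [[410.0, 147.0], [417.0, 25.0], [578.0, 35.0], [571.0, 156.0]]
strip 192 0.0316 [array([493.1,  90.9]), array([14.1, 69.5]), np.float64(3.7)] 
 corners [[484.0, 125.0], [488.0, 56.0], [502.0, 57.0], [498.0, 126.0]]
handle 357 0.0221 [array([518.3, 352.2]), array([20.8, 97.4]), np.float64(18.0)] 
 corners [[493.0, 395.0], [523.0, 303.0], [543.0, 309.0], [513.0, 402.0]]
handleC 329 0.0221 [array([518.1, 351.8]), array([20. , 96.8]), np.float64(16.9)] 
 corners [[494.0, 395.0], [523.0, 303.0], [542.0, 308.0], [514.0, 401.0]]
blade 2148 0.0007 [array([548.2, 253. ]), array([130.9,  93.1]), np.float64(89.9)] 
 corners [[502.0, 188.0], [595.0, 187.0], [595.0,
[... 419 characters left out ...]
0, 20, 4, 2, 0, 0, 4, 25] [141, 140, 141, 130, 126, 125, 125, 123, 126, 141]
245 [20, 4, 2, 2, 2, 2, 0, 2, 0, 20] [141, 130, 125, 126, 127, 126, 127, 125, 115, 141]
249 [169, 2, 0, 2, 2, 4, 6, 22, 16, 27] [116, 128, 125, 129, 129, 126, 131, 142, 142, 141]
253 [161, 6, 2, 2, 13, 18, 15, 24, 13, 16] [103, 83, 127, 120, 133, 140, 140, 141, 141, 141]
257 [88, 11, 12, 14, 20, 18, 22, 16, 13, 18] [101, 142, 143, 141, 140, 140, 141, 141, 141, 141]
261 [16, 24, 14, 18, 18, 13, 14, 18, 16, 20] [140, 140, 141, 140, 141, 142, 141, 141, 140, 141]
sill 170 0.0644 [array([ 531.8, -104.1]), array([ 12.1, 105.9]), np.float64(72.6)] 
 corners [[479.0, -94.0], [581.0, -126.0], [584.0, -114.0], [483.0, -82.0]]
```

The measurements fit the given sizes: lid 190 wide at z 0.085, cover 162x122, strip 70x14, handle 97x20. I'm adding a small helper that turns a target into tool-axis shifts.

```bash
cat > go.py <<'E'
# usage: go.py x y z yawx_deg [pitch_deg]: shift/turn (tool axes) from the measured pose to a target;
# tool x points at yaw yawx, z down; pitch raises the -x side
import sys; from h import *; from scipy.spatial.transform import Rotation as Ro
a=list(map(float,sys.argv[1:])); s=observe(); R=np.array(s["orientation"]); 
T=Ro.from_euler("z",a[3],degrees=True).as_matrix()@np.diag([1.,-1,-1])
if len(a)>4: T=T@Ro.from_euler("y",-a[4],degrees=True).as_matrix()
print("tcp",np.round(s["tcp_pos"],4),"F",np.round(s["contact_force"],1),"w",round(s["width"],3),"g",round(s["grip_force"],1),"t",s["time_s"])
print("trans",np.round(R.T@(np.array(a[:3])-s["tcp_pos"]),4),"ang",np.round(Ro.from_matrix(R.T@T).as_rotvec(degrees=True),1),"q",np.round(s["joint_positions"],2))
E
python3 go.py .525 .331 .10 108
```

```text
tcp [0.2061 0.4826 0.2306] F [ 0.6  0.6 -0.2] w 1.002 g 0.0 t 0.1
trans [-0.3528 -0.0139  0.1306] ang [-0.1  0.  48.9] q [ 1.1   0.05  1.4  -0.    1.69 -0.07]
```

```bash
r='x'; python3 -m jog '[{"translation":[-0.045,-0.002,0.016],"angular":[0,0,6.1],"fingers":0.3},{"translation":[-0.09,-0.004,0.033],"angular":[0,0,12.2],"fingers":0.3},{"translation":[-0.13,-0.005,0.05],"angular":[0,0,18.3],"fingers":0.3},{"translation":[-0.177,-0.007,0.065],"angular":[0,0,24.4],"fingers":0.3},{"translation":[-0.22,-0.009,0.08],"angular":[0,0,30.5],"fingers":0.3},{"translation":[-0.265,-0.011,0.1],"angular":[0,0,36.6],"fingers":0.3},{"translation":[-0.31,-0.013,0.115],"angular":[0,0,42.7],"fingers":0.3},{"translation":[-0.353,-0.014,0.13],"angular":[0,0,48.9],"fingers":0.3}]'; python3 go.py .525 .331 .004 108
```

```text
time_s: 0.9
tcp_pos: [0.5267, 0.3299, 0.1]
orientation: [[-0.304, 0.953, -0.001], [0.953, 0.304, -0.0], [-0.0, -0.001, -1.0]]
contact_force: [0.4, 1.0, 0.0]
width: 0.698
grip_force: 0.0
tcp [0.5267 0.3299 0.1   ] F [0.4 1.  0. ] w 0.698 g 0.0 t 0.9
trans [ 0.0016 -0.0011  0.096 ] ang [-0.1  0.  -0.3] q [0.5  0.4  1.27 0.   1.48 0.19]
```

```bash
python3 -m jog '[{"translation":[0.001,-0.001,0.03],"angular":[0,0,0],"fingers":0.3},{"translation":[0.001,-0.001,0.06],"angular":[0,0,0],"fingers":0.3},{"translation":[0.001,-0.001,0.08],"angular":[0,0,0],"fingers":0.3},{"translation":[0.001,-0.001,0.09],"angular":[0,0,0],"fingers":0.3},{"translation":[0.001,-0.001,0.096],"angular":[0,0,0],"fingers":0.3},{"translation":[0.001,-0.001,0.096],"angular":[0,0,0],"fingers":0.3},{"translation":[0.001,-0.001,0.096],"angular":[0,0,0],"fingers":0.6},{"translation":[0.001,-0.001,0.096],"angular":[0,0,0],"fingers":1}]' 100
python3 -m jog '[{"translation":[0,0,0],"angular":[0,0,0],"fingers":1},{"translation":[0,0,0],"angular":[0,0,0],"fingers":1},{"translation":[0,0,0],"angular":[0,0,0],"fingers":1},{"translation":[0,0,0],"angular":[0,0,0],"fingers":1},{"translation":[0,0,-0.01],"angular":[0,0,0],"fingers":1},{"translation":[0,0,-0.03],"angular":[0,0,0],"fingers":1},{"translation":[0,0,-0.05],"angular":[0,0,0],"fingers":1},{"translation":[0,0,-0.064],"angular":[0,0,0],"fingers":1}]' 100 | tail -3
python3 go.py .525 .331 .004 108
python3 - <<'E'
from h import *
s=observe(); c=cam("top"); X=cloud(c)
for n in("top","side"):
    c=cam(n); X=cloud(c); P=X.reshape(-1,3)
    R=np.array(s["orientation"]); q=(P-s["tcp_pos"])@R   # tool frame
    b=(q[:,0]<-.04)&(q[:,0]>-.14)&(abs(q[:,1])<.03)&(P[:,2]>.03)
    if b.sum()>20:
        k=np.polyfit(q[b,0],q[b,2],1); print(n,b.sum(),"min x",np.percentile(q[b,0],1),"z fit",k,"y",np.polyfit(q[b,0],q[b,1],1))
E
```

```text
time_s: 1.7
tcp_pos: [0.5248, 0.3324, 0.0068]
orientation: [[-0.309, 0.951, 0.002], [0.951, 0.309, 0.001], [0.001, 0.002, -1.0]]
contact_force: [0.1, 0.2, -0.4]
width: 0.37
grip_force: 0.0
contact_force: [0.5, -0.5, -0.6]
width: 0.207
grip_force: 98.4
tcp [0.5244 0.3321 0.0712] F [ 0.5 -0.5 -0.6] w 0.207 g 98.4 t 2.5
trans [-0.0012  0.0001  0.0672] ang [ 0.1 -0.  -0. ] q [0.5  0.42 1.3  0.   1.42 0.19]
top 1722 min x -0.11544910765867362 z fit [-4.95846135 -0.55820098] y [0.06943882 0.00413406]
side 1259 min x -0.1169934502449044 z fit [-4.45612235 -0.53690765] y [0.11302274 0.00582965]
```

```bash
cat > kn.py <<'E'
from h import *
for n in("top","side"):
    c=cam(n); s=observe(); P=cloud(c).reshape(-1,3)
    q=(P-s["tcp_pos"])@np.array(s["orientation"])
    b=(q[:,0]<-.035)&(q[:,0]>-.14)&(abs(q[:,1])<.03)&(abs(q[:,2])<.025)&(P[:,2]>.02)
    if b.sum()>20:
        print(n,b.sum(),"x range",q[b,0].min().round(4),"top z(x)",np.polyfit(q[b,0],q[b,2],1).round(4),"y(x)",np.polyfit(q[b,0],q[b,1],1).round(4),"resid",np.std(q[b,2]-np.polyval(np.polyfit(q[b,0],q[b,2],1),q[b,0])).round(4))
E
python3 kn.py; python3 - <<'E'
import numpy as np
u=np.array([-.305,-.952]); h=np.array([.4877,-.2508])
for d in (.280,.240,.21): print(d,h-u*d)
E
python3 go.py .5731 .0158 .15 72.2
```

```text
top 456 x range -0.1185 top z(x) [-0.0008  0.0024] y(x) [0.0148 0.0013] resid 0.0017
side 236 x range -0.1196 top z(x) [-0.0094  0.0025] y(x) [ 0.0004 -0.0024] resid 0.0014
0.28 [0.5731  0.01576]
0.24 [ 0.5609  -0.02232]
0.21 [ 0.55175 -0.05088]
tcp [0.5236 0.3316 0.0681] F [-0.5  0.3 -1.1] w 0.203 g 98.4 t 2.75
trans [-0.3157 -0.0504 -0.0817] ang [-0.1  0.1 35.8] q [0.5  0.42 1.3  0.   1.42 0.19]
```

```bash
python3 go.py .5792 .0348 .12 72.2; python3 -m jog '[{"translation":[-0.02,-0.003,-0.02],"angular":[0,0,2],"fingers":1},{"translation":[-0.06,-0.009,-0.04],"angular":[0,0,7],"fingers":1},{"translation":[-0.105,-0.016,-0.052],"angular":[0,0,13],"fingers":1},{"translation":[-0.15,-0.023,-0.052],"angular":[0,0,19],"fingers":1},{"translation":[-0.195,-0.03,-0.052],"angular":[0,0,25],"fingers":1},{"translation":[-0.24,-0.037,-0.052],"angular":[0,0,31],"fingers":1},{"translation":[-0.28,-0.045,-0.052],"angular":[0,0,35.8],"fingers":1},{"translation":[-0.2995,-0.0385,-0.052],"angular":[0,0,35.8],"fingers":1}]' 120|tail -2; python3 go.py .5792 .0348 .0725 72.2
```

```text
tcp [0.5236 0.3316 0.0681] F [-0.5  0.3 -1.1] w 0.203 g 98.4 t 2.75
trans [-0.2995 -0.0387 -0.0517] ang [-0.1  0.1 35.8] q [0.5  0.42 1.3  0.   1.42 0.19]
width: 0.2
grip_force: 122.3
tcp [0.579  0.0316 0.1198] F [ 0.3  0.8 -0.9] w 0.2 g 122.3 t 3.55
trans [ 0.0032 -0.0007  0.0473] ang [-0.1  0.1 -0.4] q [-0.01  0.27  1.38 -0.    1.49  0.31]
```

```bash
python3 -m jog '[{"translation":[0.001,0,0.01],"angular":[0,0,0],"fingers":1},{"translation":[0.001,0,0.02],"angular":[0,0,0],"fingers":1},{"translation":[0.001,0,0.03],"angular":[0,0,0],"fingers":1},{"translation":[0.001,0,0.04],"angular":[0,0,0],"fingers":1},{"translation":[0.001,0,0.047],"angular":[0,0,0],"fingers":1},{"translation":[0.001,0,0.047],"angular":[0,0,0],"fingers":1},{"translation":[0.001,0,0.047],"angular":[0,0,0],"fingers":1},{"translation":[0.001,0,0.047],"angular":[0,0,0],"fingers":1}]'|tail -2; python3 kn.py;  python3 go.py .5487 -.0604 .0725 72.2
python3 - <<'E'
from h import *
c=cam("side"); save(c,"s1.png",(150,160,350,330),4)
c=cam("top"); save(c,"t1.png",(250,170,430,305),4)
X=cloud(c); m=np.zeros(X.shape[:2],bool); m[190:320,310:440]=1; m&=abs(X[...,2]-.0852)<.004
print("lid top z",np.median(X[m][:,2]))
E
```

```text
width: 0.198
grip_force: 122.3
top 135 x range -0.1174 top z(x) [0.0056 0.0042] y(x) [0.0803 0.0079] resid 0.0017
side 402 x range -0.121 top z(x) [-0.0019  0.0046] y(x) [ 0.0104 -0.0002] resid 0.0012
tcp [0.5805 0.0361 0.075 ] F [ 0.6 -0.9 -0.1] w 0.198 g 122.3 t 4.45
trans [-0.1016 -0.0007  0.0024] ang [ 0.1 -0.  -0. ] q [-0.    0.31  1.42  0.    1.4   0.31]
lid top z 0.08535600249766899
```

View pics/t1.png

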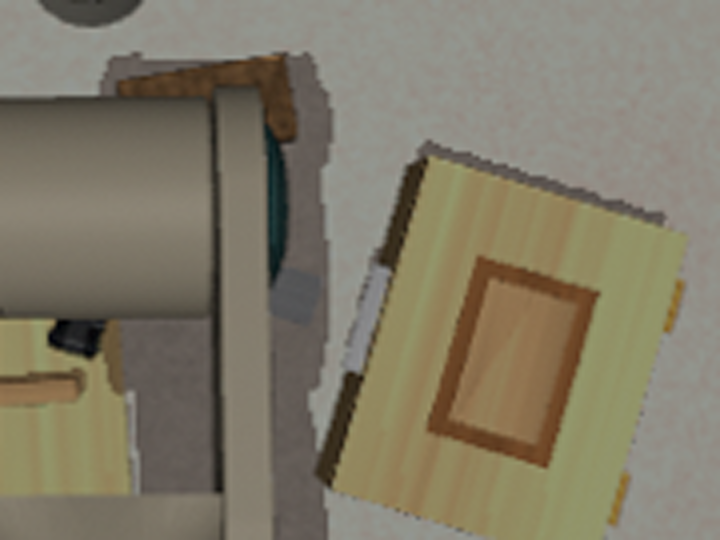

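The crop shows the blade end at about (297,295), lined up with the sill at (365,318). By depth the blade sits at z about 0.067–0.070, inside the notch gap. Next is the insertion.

```bash
python3 -m jog '[{"translation":[-0.01,0,0],"angular":[0,0,0],"fingers":1},{"translation":[-0.02,0,0],"angular":[0,0,0],"fingers":1},{"translation":[-0.03,0,0],"angular":[0,0,0],"fingers":1},{"translation":[-0.037,0,0],"angular":[0,0,0],"fingers":1},{"translation":[-0.044,0,0],"angular":[0,0,0],"fingers":1},{"translation":[-0.05,0,0],"angular":[0,0,0],"fingers":1},{"translation":[-0.055,0,0],"angular":[0,0,0],"fingers":1},{"translation":[-0.055,0,0],"angular":[0,0,0],"fingers":1}]'|tail -3; python3 go.py .5518 -.0509 .0725 72.2
```

```text
contact_force: [0.5, 0.0, -1.1]
width: 0.198
grip_force: 122.3
tcp [ 0.5632 -0.0169  0.0743] F [ 0.5  0.  -1.1] w 0.198 g 122.3 t 5.35
trans [-0.0359 -0.0004  0.0018] ang [ 0.  -0.  -0.1] q [-0.1   0.27  1.48 -0.    1.39  0.22]
```

```bash
python3 -m jog '[{"translation":[-0.008,0,0],"angular":[0,0,0],"fingers":1},{"translation":[-0.016,0,0],"angular":[0,0,0],"fingers":1},{"translation":[-0.022,0,0],"angular":[0,0,0],"fingers":1},{"translation":[-0.028,0,0],"angular":[0,0,0],"fingers":1},{"translation":[-0.034,0,0],"angular":[0,0,0],"fingers":1},{"translation":[-0.034,0,0],"angular":[0,0,0],"fingers":1},{"translation":[-0.034,0,0],"angular":[0,0,0],"fingers":1},{"translation":[-0.034,0,0],"angular":[0,0,0],"fingers":1}]'|tail -3
python3 -m jog '[{"translation":[0,0,0.003],"angular":[0,-2.5,0],"fingers":1},{"translation":[0,0,0.005],"angular":[0,-5,0],"fingers":1},{"translation":[0,0,0.007],"angular":[0,-7.5,0],"fingers":1},{"translation":[0,0,0.010],"angular":[0,-10,0],"fingers":1},{"translation":[0,0,0.012],"angular":[0,-12.5,0],"fingers":1},{"translation":[0,0,0.0145],"angular":[0,-15,0],"fingers":1},{"translation":[0,0,0.017],"angular":[0,-17.5,0],"fingers":1},{"translation":[0,0,0.0195],"angular":[0,-20,0],"fingers":1}]'
python3 go.py .5518 -.0509 .0725 72.2 20
cat > lid.py <<'E'
from h import *
# lid slope from points near the box, away from the arm, seen by both cameras, in box-frame x (from hinge) and z
u=np.array([-.305,-.952]); v=np.array([.952,-.305]); hg=np.array([.4877,-.2508])
for n in("top","side"):
    c=cam(n); X=cloud(c); P=X.reshape(-1,3); hsv=cv2.cvtColor(c["frame"],cv2.COLOR_RGB2HSV).reshape(-1,3)
    d=-(P[:,:2]-hg)@u; y=(P[:,:2]-hg)@v
    a=(np.arctan2(P[:,2]-.075,d)); r=np.hypot(d,P[:,2]-.075)
    b=(abs(y)<.09)&(r>.05)&(r<.145)&(P[:,2]>.08)&(hsv[:,1]>60)&(hsv[:,0]<40)
    if b.sum()>30:
        h,e=np.histogram(a[b],np.radians(np.arange(0,125,5))); print(n,b.sum(),"lid angle hist(deg)",[(int(np.degrees(e[i])),int(k)) for i,k in enumerate(h) if k>20])
E
python3 lid.py
```

```text
contact_force: [-0.3, -0.9, -1.1]
width: 0.196
grip_force: 122.3
time_s: 6.95
tcp_pos: [0.5526, -0.0483, 0.054]
orientation: [[0.287, 0.952, -0.106], [0.894, -0.306, -0.327], [-0.343, -0.001, -0.939]]
contact_force: [-0.4, -1.2, -4.2]
width: 0.2
grip_force: 121.9
tcp [ 0.5526 -0.0483  0.054 ] F [-0.4 -1.2 -4.2] w 0.2 g 121.9 t 6.95
trans [-0.0089 -0.     -0.0164] ang [-0.1  0.1 -0. ] q [ 0.01  0.36  1.44 -0.33  1.46  0.38]
top 3580 lid angle hist(deg) [(10, 2099), (14, 1320), (20, 161)]
side 4176 lid angle hist(deg) [(10, 2374), (14, 1631), (20, 171)]
```

```bash
python3 -m jog '[{"translation":[-0.0045,0,-0.0067],"angular":[0,0,0],"fingers":1},{"translation":[-0.0096,0,-0.0134],"angular":[0,0,0],"fingers":1},{"translation":[-0.0156,0,-0.0198],"angular":[0,0,0],"fingers":1},{"translation":[-0.022,0,-0.026],"angular":[0,0,0],"fingers":1},{"translation":[-0.029,0,-0.031],"angular":[0,0,0],"fingers":1},{"translation":[-0.0364,0,-0.0359],"angular":[0,0,0],"fingers":1},{"translation":[-0.044,0,-0.04],"angular":[0,0,0],"fingers":1},{"translation":[-0.0522,0,-0.0434],"angular":[0,0,0],"fingers":1}]'
python3 lid.py; python3 kn.py; python3 go.py .4877 -.2508 .075 72.2 20
```

```text
time_s: 7.85
tcp_pos: [0.5425, -0.0818, 0.1142]
orientation: [[0.288, 0.952, -0.104], [0.895, -0.306, -0.326], [-0.342, 0.001, -0.94]]
contact_force: [-0.1, 1.7, -1.4]
width: 0.202
grip_force: 122.3
top 1953 lid angle hist(deg) [(50, 921), (55, 830), (59, 195)]
side 5178 lid angle hist(deg) [(50, 1414), (55, 2959), (59, 791)]
top 754 x range -0.1393 top z(x) [0.0127 0.0032] y(x) [-0.0068 -0.0008] resid 0.0094
side 962 x range -0.14 top z(x) [-0.3156 -0.0409] y(x) [-0.003  -0.0002] resid 0.0133
tcp [ 0.5423 -0.0818  0.1136] F [ 0.9  0.2 -1.8] w 0.198 g 122.2 t 8.05
trans [-1.536e-01 -1.000e-04  9.710e-02] ang [-0.   0.  -0.1] q [-0.05  0.27  1.44 -0.34  1.54  0.29]
```

```bash
python3 -m jog '[{"translation":[-0.012,0,-0.0034],"angular":[0,0,0],"fingers":1},{"translation":[-0.024,0,-0.0054],"angular":[0,0,0],"fingers":1},{"translation":[-0.036,0,-0.006],"angular":[0,0,0],"fingers":1},{"translation":[-0.0485,0,-0.005],"angular":[0,0,0],"fingers":1},{"translation":[-0.0605,0,-0.0026],"angular":[0,0,0],"fingers":1},{"translation":[-0.072,0,0.0014],"angular":[0,0,0],"fingers":1},{"translation":[-0.0833,0,0.0064],"angular":[0,0,0],"fingers":1},{"translation":[-0.0924,0,0.0121],"angular":[0,0,0],"fingers":1}]'
python3 lid.py; python3 go.py .579 .034 .16 72.2
python3 - <<'E'
from h import *
c=cam("side"); save(c,"s2.png")
E
```

```text
time_s: 8.85
tcp_pos: [0.5143, -0.1691, 0.1337]
orientation: [[0.288, 0.952, -0.104], [0.894, -0.307, -0.326], [-0.342, 0.001, -0.94]]
contact_force: [0.7, 0.3, 0.3]
width: 0.199
grip_force: 122.4
top 2421 lid angle hist(deg) [(100, 28), (105, 2392)]
side 1120 lid angle hist(deg) [(25, 38), (29, 34), (35, 42), (40, 74), (45, 129), (110, 521), (115, 224)]
tcp [ 0.5138 -0.1692  0.1331] F [ 1.3 -0.7 -1.1] w 0.197 g 122.3 t 8.95
trans [ 0.1913 -0.0006 -0.0984] ang [-0.1 20.  -0.1] q [-0.21  0.19  1.49 -0.35  1.51  0.13]
```

View pics/s2.png

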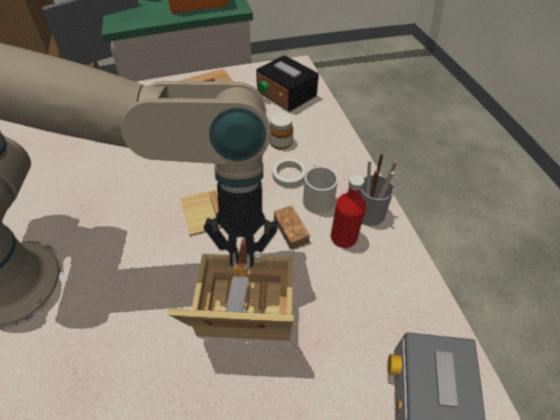

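The side view shows the lid leaning back past upright, with its edge near (240,320). The box is open and the blade is still clear at about (238,290). Retreating and carrying the knife back to its old, free spot.

```bash
python3 -m jog '[{"translation":[0.005,0,-0.04],"angular":[0,0,0],"fingers":1},{"translation":[0.04,0,-0.065],"angular":[0,2,0],"fingers":1},{"translation":[0.08,0,-0.085],"angular":[0,6,0],"fingers":1},{"translation":[0.115,0,-0.098],"angular":[0,11,0],"fingers":1},{"translation":[0.15,0,-0.098],"angular":[0,16,0],"fingers":1},{"translation":[0.18,0,-0.098],"angular":[0,20,0],"fingers":1},{"translation":[0.191,-0.001,-0.098],"angular":[0,20,0],"fingers":1},{"translation":[0.191,-0.001,-0.098],"angular":[0,20,0],"fingers":1}]'|tail -2; python3 go.py .5245 .332 .07 108
```

```text
width: 0.199
grip_force: 122.3
tcp [0.5784 0.036  0.1595] F [ 0.5  0.4 -0.3] w 0.199 g 122.3 t 9.8
trans [ 0.2657 -0.1414  0.0892] ang [ -0.1   0.1 -35.7] q [-0.    0.24  1.34 -0.    1.57  0.31]
```

```bash
python3 -m jog '[{"translation":[0.025,-0.013,0],"angular":[0,0,-3],"fingers":1},{"translation":[0.065,-0.035,0.005],"angular":[0,0,-9],"fingers":1},{"translation":[0.107,-0.057,0.015],"angular":[0,0,-15],"fingers":1},{"translation":[0.15,-0.08,0.03],"angular":[0,0,-21],"fingers":1},{"translation":[0.19,-0.101,0.05],"angular":[0,0,-27],"fingers":1},{"translation":[0.23,-0.122,0.07],"angular":[0,0,-32],"fingers":1},{"translation":[0.258,-0.137,0.085],"angular":[0,0,-35.7],"fingers":1},{"translation":[0.266,-0.141,0.089],"angular":[0,0,-35.7],"fingers":1}]'|tail -2; python3 go.py .5245 .332 .0045 108; python3 kn.py
```

```text
width: 0.195
grip_force: 122.3
tcp [0.5244 0.3336 0.0695] F [-0.2 -0.1 -0.6] w 0.195 g 122.3 t 10.6
trans [-0.0014 -0.0002  0.065 ] ang [-0.2  0.1  0.1] q [ 0.51  0.43  1.29 -0.    1.43  0.19]
top 454 x range -0.1183 top z(x) [-0.0062  0.0036] y(x) [ 0.0052 -0.0002] resid 0.0016
side 233 x range -0.118 top z(x) [-0.0072  0.0047] y(x) [-0.0056 -0.0036] resid 0.0014
```

```bash
python3 -m jog '[{"translation":[0,0,0.02],"angular":[0,0,0],"fingers":1},{"translation":[0,0,0.04],"angular":[0,0,0],"fingers":1},{"translation":[0,0,0.053],"angular":[0,0,0],"fingers":1},{"translation":[0,0,0.058],"angular":[0,0,0],"fingers":1},{"translation":[0,0,0.061],"angular":[0,0,0],"fingers":1},{"translation":[0,0,0.063],"angular":[0,0,0],"fingers":1},{"translation":[0,0,0.065],"angular":[0,0,0],"fingers":1},{"translation":[0,0,0.065],"angular":[0,0,0],"fingers":1}]'
python3 -m jog '[{"translation":[0,0,0],"angular":[0,0,0],"fingers":1},{"translation":[0,0,0],"angular":[0,0,0],"fingers":0.7},{"translation":[0,0,0],"angular":[0,0,0],"fingers":0.5},{"translation":[0,0,0],"angular":[0,0,0],"fingers":0.4},{"translation":[0,0,0],"angular":[0,0,0],"fingers":0.4},{"translation":[0,0,-0.03],"angular":[0,0,0],"fingers":0.4},{"translation":[0,0,-0.07],"angular":[0,0,0],"fingers":0.4},{"translation":[0,0,-0.11],"angular":[0,0,0],"fingers":0.4}]'
python3 go.py .4935 .091 .09 93.6
```

```text
time_s: 11.5
tcp_pos: [0.5264, 0.3318, 0.007]
orientation: [[-0.307, 0.952, 0.001], [0.952, 0.307, 0.0], [0.0, 0.001, -1.0]]
contact_force: [0.0, -0.2, -0.7]
width: 0.198
grip_force: 122.5
time_s: 12.3
tcp_pos: [0.5257, 0.3314, 0.1173]
orientation: [[-0.307, 0.952, -0.001], [0.952, 0.307, -0.001], [-0.0, -0.001, -1.0]]
contact_force: [1.3, -0.2, 1.3]
width: 0.597
grip_force: 0.0
tcp [0.5257 0.3314 0.1173] F [ 1.3 -0.2  1.3] w 0.597 g 0.0 t 12.3
trans [-0.219  -0.1044  0.0275] ang [-0.1  0.  14.3] q [0.5  0.38 1.25 0.   1.51 0.19]
```

```bash
python3 -m jog '[{"translation":[-0.025,-0.012,0],"angular":[0,0,2],"fingers":0.4},{"translation":[-0.065,-0.03,0.005],"angular":[0,0,5],"fingers":0.4},{"translation":[-0.105,-0.05,0.01],"angular":[0,0,8],"fingers":0.4},{"translation":[-0.145,-0.07,0.02],"angular":[0,0,11],"fingers":0.4},{"translation":[-0.185,-0.088,0.0275],"angular":[0,0,14.3],"fingers":0.4},{"translation":[-0.21,-0.1,0.0275],"angular":[0,0,14.3],"fingers":0.4},{"translation":[-0.219,-0.1045,0.0275],"angular":[0,0,14.3],"fingers":0.4},{"translation":[-0.219,-0.1045,0.0275],"angular":[0,0,14.3],"fingers":0.4}]'|tail -1; python3 go.py .4935 .091 .011 93.6
python3 - <<'E'
from h import *
# knife where laid (top view) ; cover edges in the side view
c=cam("top"); X=cloud(c); m=np.zeros(X.shape[:2],bool); m[225:280,115:215]=1; m&=(X[...,2]>.012)&(X[...,2]<.04)
print("handle",np.median(X[m][:,2]),X[m].mean(0)); 
c=cam("side"); save(c,"s3.png"); X=cloud(c); P=X.reshape(-1,3)
b=(abs(P[:,0]-.4935)<.08)&(abs(P[:,1]-.091)<.06)&(P[:,2]>.024)&(P[:,2]<.036); Q=P[b]
print("strip side",b.sum(),[np.round(a*1,4) for a in cv2.minAreaRect((Q[:,:2]*1000).astype(np.float32))])
b=(abs(P[:,0]-.4935)<.1)&(abs(P[:,1]-.091)<.08)&(P[:,2]>.005)&(P[:,2]<.012); Q=P[b]
print("board side",b.sum(),[np.round(a*1,4) for a in cv2.minAreaRect((Q[:,:2]*1000).astype(np.float32))])
E
```

```text
grip_force: 0.0
tcp [0.494  0.0905 0.0893] F [-0.4  1.2  0.7] w 0.601 g 0.0 t 13.1
trans [ 0.0005 -0.0005  0.0783] ang [ 0.  -0.  -0.1] q [0.11 0.08 1.66 0.   1.4  0.05]
handle 0.02197369116617344 [0.52075568 0.3514911  0.02180255]
strip side 134 [array([491.5676,  89.6186]), array([13.9558, 70.8577]), np.float64(3.4043)]
board side 2218 [array([491.2769,  93.5407]), array([163.0623, 134.219 ]), np.float64(3.6192)]
```

View pics/s3.png

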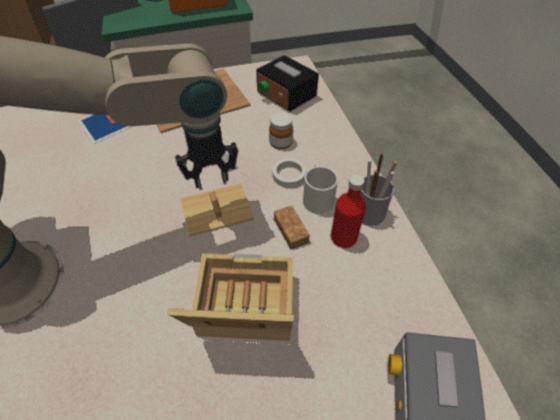

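The side view shows the box open with its inside in sight and the lid leaning back at (240,320). The gripper hangs above the cover strip at (217,207). The knife handle lies at z 0.022, so it is flat. Grasping the cover now.

```bash
python3 -m jog '[{"translation":[0,-0.001,0.02],"angular":[0,0,0],"fingers":0.4},{"translation":[0,-0.001,0.04],"angular":[0,0,0],"fingers":0.4},{"translation":[0,-0.001,0.06],"angular":[0,0,0],"fingers":0.4},{"translation":[0,-0.001,0.07],"angular":[0,0,0],"fingers":0.4},{"translation":[0,-0.001,0.077],"angular":[0,0,0],"fingers":0.4},{"translation":[0,-0.001,0.077],"angular":[0,0,0],"fingers":0.4},{"translation":[0,-0.001,0.077],"angular":[0,0,0],"fingers":0.6},{"translation":[0,-0.001,0.077],"angular":[0,0,0],"fingers":1}]' 70
python3 -m jog '[{"translation":[0,0,0],"angular":[0,0,0],"fingers":1},{"translation":[0,0,0],"angular":[0,0,0],"fingers":1},{"translation":[0,0,0],"angular":[0,0,0],"fingers":1},{"translation":[0,0,0],"angular":[0,0,0],"fingers":1},{"translation":[0,0,-0.02],"angular":[0,0,0],"fingers":1},{"translation":[0,0,-0.05],"angular":[0,0,0],"fingers":1},{"translation":[0,0,-0.09],"angular":[0,0,0],"fingers":1},{"translation":[0,0,-0.12],"angular":[0,0,0],"fingers":1}]' 70
cat > boxm.py <<'E'
from h import *
u=np.array([-.305,-.952]); v=np.array([.952,-.305]); ctr=np.array([.5106,-.1794])
# box rim (z 75) from points at rim height, box frame mm
for n in("top","side"):
    c=cam(n); P=cloud(c).reshape(-1,3); q=np.c_[(P[:,:2]-ctr)@u,(P[:,:2]-ctr)@v]*1000
    b=(abs(P[:,2]-.075)<.004)&(abs(q[:,0])<90)&(abs(q[:,1])<110)
    Q=q[b]; 
    for nm,k,s in(("+y",1,1),("-y",1,-1),("-x",0,-1),("+x",0,1)):
        o=1-k; w=(75,95)[k]; L=(75,95)[o]-20
        S=Q[(abs(Q[:,o])<L)&(abs(s*Q[:,k]-w)<14)]
        if len(S)>15: print(n,nm,len(S),"edge range",np.percentile(S[:,k],[2,50,98]).round(1),"slope deg",np.degrees(np.polyfit(S[:,o],S[:,k],1)[0]).round(2))
E
python3 boxm.py; python3 go.py .5106 -.1794 .14 72.2
```

```text
time_s: 14.0
tcp_pos: [0.4935, 0.0913, 0.0129]
orientation: [[-0.062, 0.998, 0.002], [0.998, 0.062, 0.0], [0.0, 0.002, -1.0]]
contact_force: [1.0, -0.5, -0.5]
width: 0.267
grip_force: 0.0
time_s: 14.8
tcp_pos: [0.493, 0.0911, 0.134]
orientation: [[-0.062, 0.998, 0.001], [0.998, 0.062, 0.0], [0.0, 0.001, -1.0]]
contact_force: [1.3, 0.3, -1.8]
width: 0.146
grip_force: 70.0
top +y 228 edge range [84.9 89.8 94.8] slope deg -0.19
top -y 234 edge range [-94.4 -89.4 -84.3] slope deg -0.5
top -x 198 edge range [-74.2 -69.  -63.8] slope deg -0.21
top +x 394 edge range [66.2 72.1 78.9] slope deg -0.43
side +y 253 edge range [84.9 89.6 94.3] slope deg 0.16
side -y 264 edge range [-96.5 -90.8 -86.1] slope deg 0.28
side -x 196 edge range [-71.7 -66.  -61.2] slope deg -0.36
side +x 22 edge range [86.1 87.8 88.9] slope deg -0.75
tcp [0.4951 0.0913 0.1368] F [ 0.6  0.5 -0.4] w 0.148 g 70.1 t 14.9
trans [-0.2711 -0.0013 -0.0033] ang [ 0.5 -0.1 21.4] q [0.11 0.04 1.61 0.   1.49 0.05]
```

```bash
python3 -m jog '[{"translation":[-0.02,0,0],"angular":[0,0,2],"fingers":1},{"translation":[-0.06,0,-0.003],"angular":[0,0,5],"fingers":1},{"translation":[-0.105,-0.001,-0.003],"angular":[0,0,9],"fingers":1},{"translation":[-0.15,-0.001,-0.003],"angular":[0,0,13],"fingers":1},{"translation":[-0.195,-0.001,-0.003],"angular":[0,0,17],"fingers":1},{"translation":[-0.235,-0.001,-0.003],"angular":[0,0,20],"fingers":1},{"translation":[-0.262,-0.001,-0.003],"angular":[0,0,21.4],"fingers":1},{"translation":[-0.271,-0.001,-0.003],"angular":[0,0,21.4],"fingers":1}]' | tail -1
cat > cov.py <<'E'
from h import *
u=np.array([-.305,-.952]); v=np.array([.952,-.305]); ctr=np.array([.5106,-.1794])
import time
for n in("top","side"):
    c=cam(n); s=observe(); P=cloud(c).reshape(-1,3); zt=s["tcp_pos"][2]-.005
    q=np.c_[(P[:,:2]-ctr)@u,(P[:,:2]-ctr)@v]*1000
    b=(abs(P[:,2]-zt)<.009)&(abs(q[:,0])<68)&(abs(q[:,1])<90); Q=q[b]
    k=np.linalg.lstsq(np.c_[Q,np.ones(len(Q))],P[b,2]*1000,rcond=None)[0]
    print(n,"tcp box",np.round(np.r_[(s["tcp_pos"][:2]-ctr)@u,(s["tcp_pos"][:2]-ctr)@v]*1000,1),"n",b.sum(),"x",np.percentile(Q[:,0],[1,99]).round(1),"y",np.percentile(Q[:,1],[1,99]).round(1),"z0,tilt(deg x,y)",k[2].round(1),np.degrees(k[:2]).round(2),"tcpz",s["tcp_pos"][2])
    for nm,kk,sg in(("+y",1,1),("-y",1,-1),("-x",0,-1),("+x",0,1)):
        o=1-kk; pts=[]
        for a in range((-60,-80)[o==1],(60,80)[o==1],6):
            S=Q[(abs(Q[:,o]-a)<3)][:,kk]*sg
            if len(S)>4 and S.max()>(61,81)[kk]-8: pts.append((a,sg*S.max()))
        if len(pts)>4: pts=np.array(pts); p=np.polyfit(pts[:,0],pts[:,1],1); print("  ",nm,len(pts),np.median(pts[:,1]).round(1),"slope",np.degrees(p[0]).round(2))
    save(c,"c_%s.png"%n)
E
python3 cov.py; python3 go.py .5106 -.1794 .14 72.2
```

```text
grip_force: 70.0
top tcp box [ 2.8 -1.9] n 2182 x [-58.8  60.8] y [-80.8  77.4] z0,tilt(deg x,y) 128.4 [ 0.24 -0.23] tcpz 0.13337077188093363
   +y 13 78.5 slope -0.18
   -y 11 -81.7 slope -0.04
   -x 27 -58.7 slope 0.38
   +x 7 63.1 slope 0.98
side tcp box [ 1.2 -2.2] n 3684 x [-50.   64.4] y [-83.2  77.3] z0,tilt(deg x,y) 128.0 [-0.29 -0.35] tcpz 0.13358091414655687
   +y 19 77.8 slope -0.09
   -y 16 -84.4 slope -0.85
   -x 5 -56.7 slope -0.44
   +x 27 64.8 slope 0.05
tcp [ 0.5081 -0.1799  0.1336] F [ 0.5  0.6 -0.8] w 0.145 g 70.0 t 15.8
trans [ 0.0013  0.0022 -0.0064] ang [-0.1 -0.  -0.1] q [-0.41  0.15  1.5   0.    1.5  -0.1 ]
```

The board is held level. In each camera it sits about 2 mm off the box in y and under 1 mm in x. I'm correcting that and lowering slowly.

```bash
python3 -m jog '[{"translation":[0.001,0.0022,0],"angular":[0,0,0],"fingers":1},{"translation":[0.001,0.0022,0.01],"angular":[0,0,0],"fingers":1},{"translation":[0.001,0.0022,0.02],"angular":[0,0,0],"fingers":1},{"translation":[0.001,0.0022,0.03],"angular":[0,0,0],"fingers":1},{"translation":[0.001,0.0022,0.04],"angular":[0,0,0],"fingers":1},{"translation":[0.001,0.0022,0.047],"angular":[0,0,0],"fingers":1},{"translation":[0.001,0.0022,0.052],"angular":[0,0,0],"fingers":1},{"translation":[0.001,0.0022,0.052],"angular":[0,0,0],"fingers":1}]'
python3 -m jog '[{"translation":[0,0,0.004],"angular":[0,0,0],"fingers":1},{"translation":[0,0,0.008],"angular":[0,0,0],"fingers":1},{"translation":[0,0,0.012],"angular":[0,0,0],"fingers":1},{"translation":[0,0,0.015],"angular":[0,0,0],"fingers":1},{"translation":[0,0,0.018],"angular":[0,0,0],"fingers":1},{"translation":[0,0,0.02],"angular":[0,0,0],"fingers":1},{"translation":[0,0,0.02],"angular":[0,0,0],"fingers":1},{"translation":[0,0,0.02],"angular":[0,0,0],"fingers":1}]'
python3 cov.py; python3 go.py .5106 -.1794 .0525 72.2
python3 -c "
from h import *
c=cam('side'); save(c,'s4.png',(150,220,330,355),4)"
```

```text
time_s: 16.6
tcp_pos: [0.5107, -0.179, 0.082]
orientation: [[0.306, 0.952, -0.001], [0.952, -0.306, 0.001], [0.0, -0.001, -1.0]]
contact_force: [-0.4, 0.4, -1.1]
width: 0.147
grip_force: 70.0
time_s: 17.4
tcp_pos: [0.5111, -0.1792, 0.063]
orientation: [[0.306, 0.952, 0.0], [0.952, -0.306, 0.0], [0.0, 0.0, -1.0]]
contact_force: [-0.2, -1.0, -1.1]
width: 0.149
grip_force: 70.0
top tcp box [-0.4  0.5] n 1854 x [-66.4  67.3] y [-81.1  84.9] z0,tilt(deg x,y) 58.1 [-0.44 -0.1 ] tcpz 0.06309674415178754
   +y 14 84.9 slope 0.06
   -y 12 -84.1 slope -0.67
   -x 27 -61.0 slope -0.2
   +x 8 67.7 slope -0.34
side tcp box [-0.4  0.5] n 2591 x [-62.   46.6] y [-86.8  80.1] z0,tilt(deg x,y) 58.0 [-0.38 -0.04] tcpz 0.06313597101969795
   +y 19 79.9 slope -0.4
   -y 19 -86.9 slope -0.0
tcp [ 0.5112 -0.1792  0.0631] F [ 0.4  0.5 -0.8] w 0.147 g 70.0 t 17.5
trans [-0.0004 -0.0005  0.0106] ang [ 0. -0. -0.] q [-0.41  0.22  1.56  0.    1.36 -0.09]
```

View pics/s4.png

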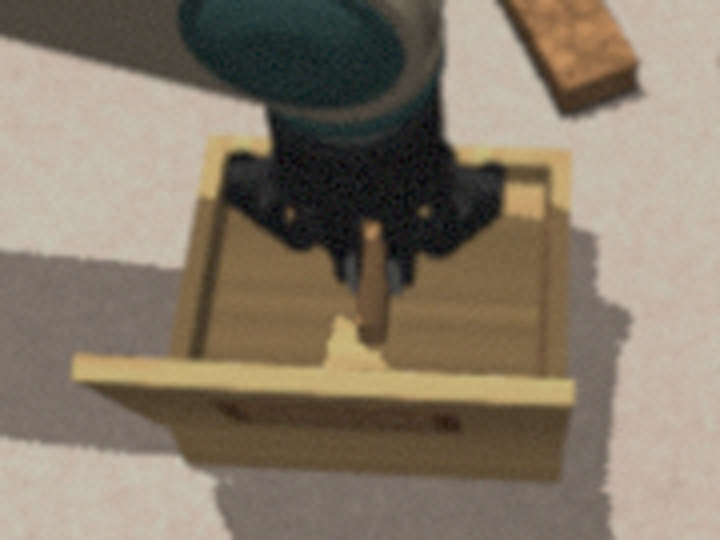

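The crop shows the board inside the walls, level and with no contact force. Lowering the last 10 mm gently.

```bash
python3 -m jog '[{"translation":[0,0,0.002],"angular":[0,0,0],"fingers":1},{"translation":[0,0,0.004],"angular":[0,0,0],"fingers":1},{"translation":[0,0,0.0055],"angular":[0,0,0],"fingers":1},{"translation":[0,0,0.007],"angular":[0,0,0],"fingers":1},{"translation":[0,0,0.008],"angular":[0,0,0],"fingers":1},{"translation":[0,0,0.0085],"angular":[0,0,0],"fingers":1},{"translation":[0,0,0.009],"angular":[0,0,0],"fingers":1},{"translation":[0,0,0.009],"angular":[0,0,0],"fingers":1}]' 
python3 cov.py | grep tilt
```

```text
time_s: 18.35
tcp_pos: [0.5111, -0.1792, 0.0539]
orientation: [[0.306, 0.952, -0.0], [0.952, -0.306, 0.0], [0.0, -0.0, -1.0]]
contact_force: [-0.1, -0.3, -1.9]
width: 0.144
grip_force: 70.0
top tcp box [-0.4  0.4] n 1790 x [-59.9  67.2] y [-83.8  84.9] z0,tilt(deg x,y) 48.5 [-0.52 -0.13] tcpz 0.053925640583966795
side tcp box [-0.4  0.4] n 2427 x [-62.1  42.6] y [-86.8  82.1] z0,tilt(deg x,y) 48.6 [-0.21 -0.07] tcpz 0.05396621005795614
```

```bash
python3 -m jog '[{"translation":[0,0,0.0003],"angular":[0,0,0],"fingers":1},{"translation":[0,0,0.0006],"angular":[0,0,0],"fingers":1},{"translation":[0,0,0.0009],"angular":[0,0,0],"fingers":1},{"translation":[0,0,0.0011],"angular":[0,0,0],"fingers":1},{"translation":[0,0,0.0013],"angular":[0,0,0],"fingers":1},{"translation":[0,0,0.0015],"angular":[0,0,0],"fingers":1},{"translation":[0,0,0.0015],"angular":[0,0,0],"fingers":1},{"translation":[0,0,0.0015],"angular":[0,0,0],"fingers":1}]' 
python3 cov.py | grep tilt
```

```text
time_s: 19.25
tcp_pos: [0.5111, -0.1792, 0.0531]
orientation: [[0.306, 0.952, 0.0], [0.952, -0.306, -0.0], [0.0, 0.0, -1.0]]
contact_force: [-3.2, 0.9, 5.9]
width: 0.147
grip_force: 71.1
top tcp box [-0.4  0.4] n 1828 x [-59.6  67.2] y [-84.   84.9] z0,tilt(deg x,y) 47.6 [-0.62 -0.02] tcpz 0.053071695045454156
side tcp box [-0.4  0.4] n 2430 x [-62.   42.2] y [-86.8  83. ] z0,tilt(deg x,y) 47.7 [-0.13 -0.09] tcpz 0.05309335242782539
```

Seated: the board top reads 47.6 mm and the force rose to about 8 N. Releasing and backing off.

```bash
python3 -m jog '[{"translation":[0,0,0],"angular":[0,0,0],"fingers":0.8},{"translation":[0,0,0],"angular":[0,0,0],"fingers":0.65},{"translation":[0,0,0],"angular":[0,0,0],"fingers":0.55},{"translation":[0,0,0],"angular":[0,0,0],"fingers":0.5},{"translation":[0,0,-0.005],"angular":[0,0,0],"fingers":0.5},{"translation":[0,0,-0.02],"angular":[0,0,0],"fingers":0.5},{"translation":[0,0,-0.04],"angular":[0,0,0],"fingers":0.5},{"translation":[0,0,-0.07],"angular":[0,0,0],"fingers":0.5}]' 
python3 -m jog '[{"translation":[0.01,0,-0.04],"angular":[0,0,0],"fingers":0.5},{"translation":[0.04,0,-0.08],"angular":[0,0,0],"fingers":0.5},{"translation":[0.08,0,-0.1],"angular":[0,0,0],"fingers":0.5},{"translation":[0.12,0,-0.12],"angular":[0,0,0],"fingers":0.5},{"translation":[0.16,0.0,-0.12],"angular":[0,0,0],"fingers":0.5},{"translation":[0.2,0.0,-0.12],"angular":[0,0,0],"fingers":0.5},{"translation":[0.23,0,-0.12],"angular":[0,0,0],"fingers":0.5},{"translation":[0.23,0,-0.12],"angular":[0,0,0],"fingers":0.5}]' | head -2
python3 - <<'E'
from h import *
u=np.array([-.305,-.952]); v=np.array([.952,-.305]); ctr=np.array([.5106,-.1794])
for n in("top","side"):
    c=cam(n); P=cloud(c).reshape(-1,3); q=np.c_[(P[:,:2]-ctr)@u,(P[:,:2]-ctr)@v]*1000
    b=(abs(P[:,2]-.048)<.006)&(abs(q[:,0])<58)&(abs(q[:,1])<76); Q=q[b]
    k=np.linalg.lstsq(np.c_[Q,np.ones(len(Q))],P[b,2]*1000,rcond=None)[0]; print(n,b.sum(),k[2].round(1),"tilt",np.degrees(k[:2]).round(2))
    save(c,"end_%s.png"%n)
E
python3 lid.py
```

```text
time_s: 20.15
tcp_pos: [0.5105, -0.1789, 0.1231]
orientation: [[0.306, 0.952, -0.002], [0.952, -0.306, 0.001], [0.0, -0.002, -1.0]]
contact_force: [0.6, -0.3, -0.1]
width: 0.5
grip_force: 0.0
time_s: 20.95
tcp_pos: [0.5819, 0.0431, 0.2436]
top 3211 48.2 tilt [ 0.06 -0.07]
side 3029 47.8 tilt [-0.04 -0.03]
top 2673 lid angle hist(deg) [(105, 2665)]
side 769 lid angle hist(deg) [(110, 516), (115, 224)]
```

View pics/end_top.png

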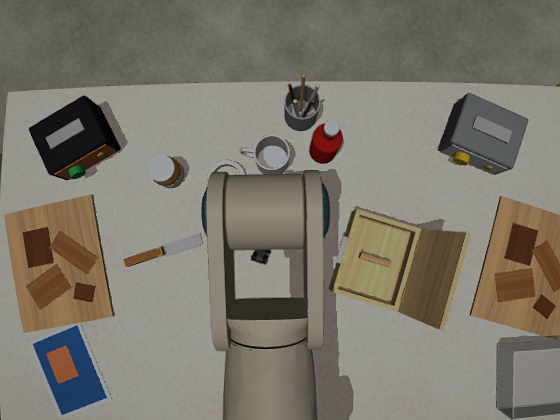

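View pics/end_side.png

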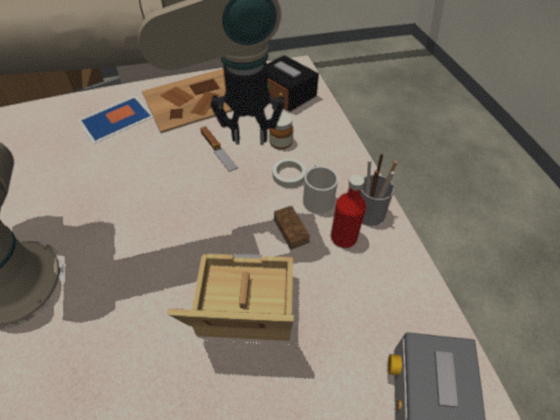

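Both views show the cover level in the box, with its strip at (375,259) top and (244,290) side. The lid leans back at (435,275) top, the knife lies flat at (165,250) top, and the bystanders haven't moved. The arm is clear, so I'm handing in.

```bash
python3 -c "
from plant import sign_off; print(sign_off())"
```

```text
the job is handed in; nothing more can be done
None
```

The job is handed in at about 21 s: the lid was levered open with the knife and leans back at about 105°, the knife lies flat on the table, the cover sits level on the ledges, and the other things were left where they were.

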